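Draw the loose hatch of the sample dry box tight

ROBOT

A 7-joint arm with a two-finger parallel gripper is mounted at the origin on the work surface. World frame = base frame: x ahead of the robot, y to its left, z up, the work surface at z = 0. Lengths are in m, angles in rad, forces in N, time in s.
With the tool pointing down it reaches from about 0.425 to 0.925 m from the base axis. Payload 6.8 kg.
Tool frame: the origin (TCP) lies at the very end of the fingers, on their centre line; the grasp point (between the pads) lies 19 mm behind it; z points along the fingers, y is the line along which they close (so a half turn about z gives the same grasp; the last joint's range is limited). The gripper opens to 85 mm and grips with 20 to 120 N. Pads are 22 mm wide; open, the fingers measure 114 mm over their backs; the gripper's body (76 mm by 85 mm) begins 54 mm behind the grasp point. The pads swing forward as they close: fully open they stand 13 mm farther back than shut.
Start: joints at [1.087, 0.477, 0.022, 1.555, -0.011, 1.109, -0.083], TCP at [0.248, -0.628, 0.231] pointing down, gripper open.
Joint ranges: [-2.96, 2.96], [-0.34, 2.1], [-1.41, 1.46], [0.24, 2.44], [-1.37, 4.51], [0.17, 1.92], [-2.96, 2.96]. Speed limits (rad/s): [2.39, 2.39, 3.14, 3.14, 3.14, 3.14, 3.14].

INTERFACE

Orientations are given as a unit quaternion [w, x, y, z].
In Python, from station import bot gives the robot as it stands.
- The arm moves only by the tool apply_moves, never from a script. Its argument "deltas" is a list of rows, each a list of 3 entries, a list of its own where there are three numbers: the closure, from 0 (fully open) to 1 (shut), then the shift along the tool's x, y, z in units of 0.2 m (1.0 is 0.2 m), then the turn about the tool's z in units of 2 pi rad (1.0 is 2 pi rad). A call has 1 to 12 rows; each row is the pose to reach, as a shift and turn from the pose commanded when the call began, along the tool's axes at that moment, turning the shorter way round; what a row does not reach only later rows make up. A row lasts 1/10 s, in which the tool goes at most 50 mm and 8.59 degrees, less where a joint would pass 70% of its speed; a pose out of reach is approached as far as the arm can. A call with a number of a shift or a turn outside -1 to 1 is refused whole. A call with a gripper value outside its range is refused whole. The fingers move at their own pace and stop on an object; "squeeze" is the grip in N (left out, the last holds). Time passes only in rows, so rows that repeat a pose let the fingers close. It gives the time, the measured TCP pose, the force, the opening and the grip force at its end, in the units of the state.
- bot.get_obs(): the state, without advancing time (a new reading comes with each control period).
- bot.read_camera(name): name is "scene" or "side" or "wrist"; returns a dict with "color" (420x560x3 uint8, red, green, blue), "intrinsics" (3x3 intrinsics, pixels), "pose" (4x4, takes a point from camera to world coordinates); the wrist camera has in their place "hand_eye" (4x4, takes a point from camera to tool coordinates, whose origin is the TCP and whose axes are the flange's). Camera axes: x right, y down, z forward; pixel columns grow to the right and rows downward; lengths in m; the calibration is good to about 2 mm. A picture is of the moment at which its call begins: read the wrist's pose just before it. There is no depth.
- bot.hand_in(): hands the job in; it is judged then, once.
Trained networks look in a picture, given as the dict that the camera call returned (one of the last four; its "shot" number tells which), for a name from the list of things; names that differ only in an ending like _2 or _b are one class to them, and where a whole thing is asked for, a point or a joint stands for the part that bears it (a point fixed in the world has none). Each returns a list of dicts, best first, with "confidence" (0 to 1); they miss things now and then, are a little off and sometimes report something else, mostly with a low value. They report only what shows in the picture. A call takes as long as a camera call.
- bot.look_for(picture, target): "point" ([x, y, z] in m, in world coordinates, good to about 4 mm: the middle of the surface that is visible of it).
The state is a dict: "t": time; "q": joint angles; "joint_vel": joint speeds; "joint_torque": joint torques, N m; "eef_pos": TCP position; "tool_rot": TCP orientation; "contact_force": force on the tool from outside, world axes, zero at the start; "torque": the same for the moment, N m; "gripper_width": opening from 0.0 (shut) to 1.0 (fully open); "grasp_force": force on a finger pad.
Only numpy, scipy, OpenCV 4.12 (cv2) and the standard library are available. Lean on these libraries where they do the work, as an engineer would, in place of code of your own. Each camera call takes 0.05 s, during which the arm holds its last target. There are 200 camera calls.

TASK

Two alike dry boxes for samples stand on the lab bench; one is already latched, the other has its top hatch still standing proud of the gasket with its T-handle crosswise. Turn that box's T-handle clockwise (seen from above) all the way to its stop, so that the hatch is drawn down tight on its gasket, then let go. Leave the latched box's handle as it is.

Things in the scene. Friction and masses are not known exactly. Their poses are not given: they have to be found in the camera images.
- latch_grip (a point): Centre of the loose hatch's T-handle: a dark steel bar 100 mm long, 16 wide, 18 high on an 18 mm stem; the point is on the turning axis, 42 mm above the hatch's top, about 0.17 m above the bench. x axis along the bar, z up the stem (at most 4 degrees off vertical). Clear all round, 33 mm free under the bar. Turning takes about 0.2 N m. The box is fixed, left or right of the robot.
- latch (a joint): Turn of that T-handle, rad: about 0 to 0.2 at the start (bar crosswise to its box), growing clockwise seen from above, to a stop at 1.40 (80 degrees), where the bar lies front to back. Stays where it is left. The box's front (dark panel, white dial) faces away from the robot, give or take 25 degrees.
- hatch (a joint): Opening of that hatch, rad; a grey plate 200 x 180 x 14 mm hinged at the back of a blue box 110 mm high. 0 = tight, 0.055 = unlatched (front edge 11 mm proud). Only the latch draws it down: 0.055 (1 - latch/1.4). The bar's centre is 120 mm in front of the hinge line and 56 mm above it, so it sinks 7 mm and shifts 3 mm forward in the turn.
- spare_latch (a joint): The same for the T-handle of the second, identical box, already latched (about 1.38, bar front to back, hatch flat): to be left so. The boxes' centres are at least 0.38 m apart, one on each side of the robot's midline.

How it is judged:
At the end, for the whole second after the job is handed in: The loose box's T-handle is turned clockwise to within 0.2 rad (11 degrees) of its stop (latch above 1.2) and at rest, its hatch is within 0.01 rad of tight (2 mm at the front edge), and the other box's handle is still latched (above 1.2) (value of joint each of latch, spare_latch above 1.2 rad and value of joint hatch below 0.01 rad and velocity of joint latch between -0.05 and 0.05 rad/s); the robot touches nothing.
It fails at once if the handle of the box that was already latched is turned back (below 1.2 rad) (value of joint spare_latch below 1.2 rad).
It also fails if it takes over 32 s, if anything falls off the work surface, if the arm or the gripper's body presses on something with over 40 N, if the wrist force passes 120 N, or if a joint passes its speed limit or range.

## Working session

There is one attempt and no reset: what is moved stays moved. The work goes in short steps, Python scripts to look and compute and a tool call to move; the robot and the scene stay as the last step left them, time stands still between calls to the robot, and variables do not carry over. Pictures are saved under pics/ and viewed, at most 10 in all, crops included, and the job is handed in when it is done.

Besides the shell and the picture viewer there is one more tool, called after "Request:" by a JSON object that holds its "method" and its "body". apply_moves: Moves the arm, as the interface text tells. Its arguments: {"type":"object","properties":{"deltas":{"type":"array","items":{"type":"array"}},"squeeze":{"type":"number"}},"required":["deltas"]}

```bash
mkdir -p pics
python3 - <<'E'
from station import bot
import cv2
o=bot.get_obs();print(o['t'],o['eef_pos'],o['tool_rot'],o['q'])
for n in ("scene","side"):
    p=bot.read_camera(n); cv2.imwrite(f"pics/{n}0.png",p["color"][:,:,::-1])
    for t in ("latch_grip","latch","spare_latch","hatch"):
        for d in bot.look_for(p,t): print(n,t,{k:(v if k!='point' else [round(x,3) for x in v]) for k,v in d.items()})
E
```

```text
0.0 [ 0.24746396 -0.62734573  0.2303055 ] [-9.05815734e-04  9.82398231e-01  1.86796230e-01 -2.51250439e-04] [ 1.08693105  0.47781346  0.02235457  1.55647883 -0.01149136  1.10930882
 -0.08307718]
scene latch_grip {'point': [0.52, -0.27, 0.178], 'confidence': 0.78}
scene latch {'point': [0.517, -0.276, 0.176], 'confidence': 0.62}
scene spare_latch {'point': [0.603, 0.187, 0.172], 'confidence': 0.93}
side latch_grip {'point': [0.503, -0.265, 0.173], 'confidence': 0.96}
side latch {'point': [0.506, -0.266, 0.172], 'confidence': 0.98}
side spare_latch {'point': [0.596, 0.193, 0.173], 'confidence': 0.94}
```

View pics/scene0.png

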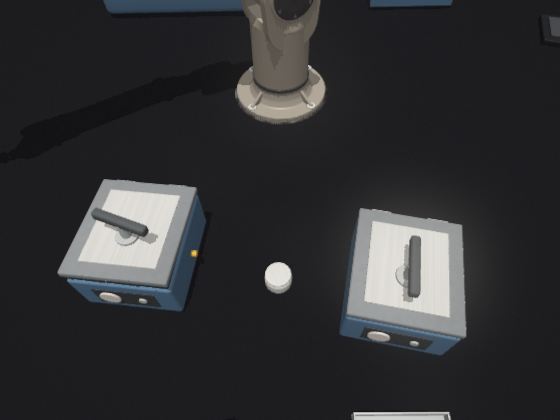

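View pics/side0.png

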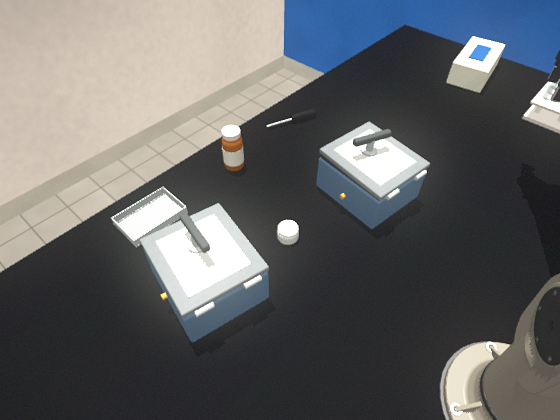

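The scene picture shows the loose box at the left, on the −y side, with its bar crosswise from (97,214) to (143,230). The latched box is at the right. In the side picture the loose bar runs from (356,141) to (390,133). Next I'll measure the bar axis.

```bash
cat > h.py <<'E'
import numpy as np
def ray(p,uv,z):
    K=np.array(p["intrinsics"]);T=np.array(p["pose"])
    d=T[:3,:3]@np.linalg.solve(K,[uv[0],uv[1],1.]);o=T[:3,3]
    return o+d*(z-o[2])/d[2]
E
python3 - <<'E'
from station import bot
import cv2,numpy as np
from h import ray
for n,(x0,y0,x1,y1) in {"scene":(85,200,155,243),"side":(346,120,400,155)}.items():
    p=bot.read_camera(n);g=cv2.cvtColor(p["color"],cv2.COLOR_RGB2GRAY)[y0:y1,x0:x1]
    m=(g<75).astype(np.uint8);k,l,s,c=cv2.connectedComponentsWithStats(m)
    i=1+np.argmax(s[1:,4]);ys,xs=np.where(l==i)
    P=np.c_[xs+x0,ys+y0].astype(np.float32);r=cv2.minAreaRect(P)
    b=cv2.boxPoints(r);print(n,s[i],r)
    e=[(b[j]+b[(j+1)%4])/2 for j in range(4)]
    a,c_=max(((e[0],e[2]),(e[1],e[3])),key=lambda q:np.linalg.norm(q[0]-q[1]))
    for z in (.17,.175):
        A,B=ray(p,a,z),ray(p,c_,z);print(z,A.round(4),B.round(4),((A+B)/2).round(4),np.linalg.norm(A-B).round(4),np.degrees(np.arctan2(*(A-B)[1::-1])).round(1))
    # hatch corners help: crop
    v=p["color"][max(0,y0-40):y1+80,max(0,x0-40):x1+80][:,:,::-1]
    cv2.imwrite(f"pics/{n}1.png",cv2.resize(v,None,fx=3,fy=3,interpolation=cv2.INTER_CUBIC))
E
```

```text
scene [  8  16  55  20 155] ((119.56778717041016, 226.04319763183594), (56.14221954345703, 9.068549156188965), 11.944175720214844)
0.17 [ 0.4999 -0.3171  0.17  ] [ 0.5252 -0.2244  0.17  ] [ 0.5126 -0.2707  0.17  ] 0.096 -105.3
0.175 [ 0.5031 -0.3143  0.175 ] [ 0.5282 -0.2225  0.175 ] [ 0.5157 -0.2684  0.175 ] 0.0952 -105.3
side [  0   0  54  21 479] ((372.5, 130.0), (20.0, 53.0), 90.0)
0.17 [ 0.4773 -0.3423  0.17  ] [ 0.5713 -0.2555  0.17  ] [ 0.5243 -0.2989  0.17  ] 0.1279 -137.3
0.175 [ 0.4746 -0.3357  0.175 ] [ 0.5678 -0.2496  0.175 ] [ 0.5212 -0.2927  0.175 ] 0.1269 -137.3
```

View pics/scene1.png

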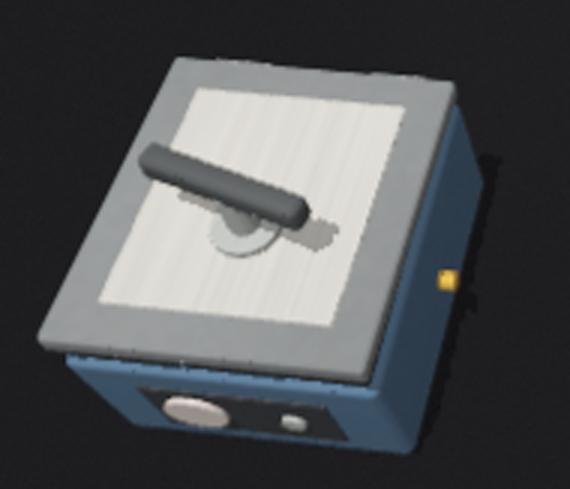

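```bash
cat >> h.py <<'E'
from scipy.spatial.transform import Rotation as R
def tri(ps,uvs):
    import numpy as np
    A=np.zeros((3,3));b=np.zeros(3)
    for p,uv in zip(ps,uvs):
        K=np.array(p["intrinsics"]);T=np.array(p["pose"]);d=T[:3,:3]@np.linalg.solve(K,[uv[0],uv[1],1.]);d/=np.linalg.norm(d)
        M=np.eye(3)-np.outer(d,d);A+=M;b+=M@T[:3,3]
    return np.linalg.solve(A,b)
def rot(o):
    w,x,y,z=o["tool_rot"];return R.from_quat([x,y,z,w]).as_matrix()
E
python3 - <<'E'
from station import bot
import numpy as np
from h import *
s=bot.read_camera("scene");d=bot.read_camera("side")
print([tri((s,d),u).round(4) for u in ([(95.5,213.5),(357,141)],[(143,229.7),(389,133.5)],[(95.5,213.5),(389,133.5)],[(143,229.7),(357,141)])])
c=lambda x,y:ray(s,(45+x/3,160+y/3),.128)
FL,FR,BL,BR=c(42,340),c(365,372),c(178,60),c(455,84)
f=lambda v:np.degrees(np.arctan2(v[1],v[0])).round(1)
print("front edge",f(FR-FL),"back",f(BR-BL),"sides",f(FL-BL),f(FR-BR),(FL+FR+BL+BR)/4)
o=bot.get_obs();print(rot(o).T@(np.array([.513,-.27,.30])-o['eef_pos'])/.2)
w=bot.read_camera("wrist");print(np.array(w["hand_eye"]).round(3),np.array(w["intrinsics"]).round(0))
E
```

```text
[array([ 0.5209, -0.2719,  0.183 ]), array([ 0.4929, -0.2616,  0.173 ]), array([ 0.4875, -0.3139,  0.1704]), array([ 0.5239, -0.2301,  0.1762])]
front edge 81.9 back 81.8 sides -10.0 -9.5 [ 0.49107678 -0.26624465  0.128     ]
[ 1.89040173 -1.17791787 -0.34337139]
[[-0.    -0.96  -0.281  0.071]
 [ 1.    -0.    -0.    -0.   ]
 [ 0.    -0.281  0.96  -0.143]
 [ 0.     0.     0.     1.   ]] [[367.   0. 274.]
 [  0. 367. 210.]
 [  0.   0.   1.]]
```

Request:
{"method": "apply_moves", "body": {"deltas": [[0,[0.93,-0.59,-0.125],-0.065],[0,[0.93,-0.59,-0.125],-0.065],[0,[0.93,-0.59,-0.125],-0.065],[0,[0.93,-0.59,-0.125],-0.065],[0,[0.93,-0.59,-0.125],-0.065],[0,[0.93,-0.59,-0.125],-0.065],[0,[0.93,-0.59,-0.125],-0.065]]}}

```text
t: 1.45
eef_pos: [0.3774, -0.4501, 0.2565]
tool_rot: [0.0, 0.924, 0.382, -0.0]
contact_force: [-0.7, -0.2, 0.0]
gripper_width: 1.0
grasp_force: 0.0
```

Run:
```python
from station import bot
import numpy as np
from h import *
o=bot.get_obs();print(o['t'],o['eef_pos'],rot(o)[:,0],rot(o).T@(np.array([.507,-.271,.28])-o['eef_pos'])/.2)
```

```text
1.45 [ 0.37736451 -0.45007171  0.25649981] [ 7.07510598e-01  7.06702495e-01 -5.81031370e-04] [ 1.09127625 -0.17535695 -0.11820946]
```

Request:
{"method": "apply_moves", "body": {"deltas": [[0,[1.0,-0.175,-0.12],-0.064],[0,[1.0,-0.175,-0.12],-0.064],[0,[1.0,-0.175,-0.12],-0.064],[0,[1.0,-0.175,-0.12],-0.064],[0,[1.0,-0.175,-0.12],-0.064],[0,[1.0,-0.175,-0.12],-0.064],[0,[1.0,-0.175,-0.12],-0.064],[0,[1.0,-0.175,-0.12],-0.064]]}}

```text
t: 2.25
eef_pos: [0.4927, -0.2865, 0.2798]
tool_rot: [-0.0, 0.83, 0.557, -0.001]
contact_force: [0.4, 0.0, -0.3]
gripper_width: 1.0
grasp_force: 0.0
```

Run:
```python
from station import bot
import cv2
o=bot.get_obs();print(o['t'],o['eef_pos'],o['tool_rot'])
w=bot.read_camera("wrist");cv2.imwrite("pics/w0.png",w["color"][:,:,::-1])
for t in("latch_grip","latch"):print(bot.look_for(w,t))
```

```text
2.25 [ 0.49272731 -0.28647497  0.27982434] [-1.36203175e-04  8.30428300e-01  5.57125127e-01 -6.41876936e-04]
[{'point': [0.5084, -0.2719, 0.177], 'confidence': 0.92}]
[{'point': [0.5112, -0.2664, 0.1786], 'confidence': 0.89}]
```

View pics/w0.png

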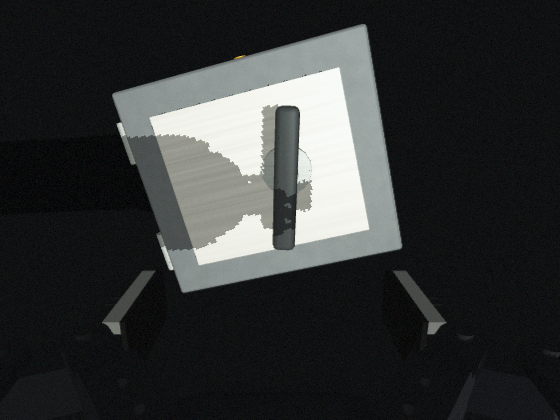

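The wrist picture shows the bar almost in line with tool x, from (288,106) to (284,249), over the stem disc at about (287,170).

Run:
```python
from station import bot
import numpy as np
from h import *
o=bot.get_obs();w=bot.read_camera("wrist")
T=np.eye(4);T[:3,:3]=rot(o);T[:3,3]=o['eef_pos'];w["pose"]=T@np.array(w["hand_eye"])
for z in(.17,.176):
    A,B=ray(w,(288,106),z),ray(w,(284.5,249),z);C=(A+B)/2
    print(z,A.round(4),B.round(4),C.round(4),np.linalg.norm(A-B),np.degrees(np.arctan2(*(A-B)[1::-1])))
print("disc",ray(w,(287,170),.13)); x=rot(o)[:,0]
print(np.degrees(np.arctan2(x[1],x[0])))
G=np.array([.509,-.270,.172]);G[2]-=.019
print(T[:3,:3].T@(G-o['eef_pos'])/.2)
```

```text
0.17 [ 0.5273 -0.2249  0.17  ] [ 0.4873 -0.319   0.17  ] [ 0.5073 -0.272   0.17  ] 0.10217976515278634 66.97340662613985
0.176 [ 0.5271 -0.2248  0.176 ] [ 0.4881 -0.3166  0.176 ] [ 0.5076 -0.2707  0.176 ] 0.0997606575561487 66.97340662613983
disc [ 0.50949708 -0.27179848  0.13      ]
67.81964258569255
[0.10032897 0.04331449 0.63549304]
```

Request:
{"method": "apply_moves", "body": {"deltas": [[0,[0.1,0.042,0.2],0.002],[0,[0.1,0.042,0.4],0.002],[0,[0.1,0.042,0.53],0.002],[0,[0.1,0.042,0.635],0.002],[0,[0.1,0.042,0.635],0.002],[0.3,[0.1,0.042,0.635],0.002],[0.6,[0.1,0.042,0.635],0.002],[1,[0.1,0.042,0.635],0.002],[1,[0.1,0.042,0.635],0.002],[1,[0.1,0.042,0.635],0.002],[1,[0.1,0.042,0.635],0.002]], "squeeze": 40}}

```text
t: 3.55
eef_pos: [0.5093, -0.2684, 0.1542]
tool_rot: [0.0, 0.833, 0.554, -0.0]
contact_force: [-3.9, 1.9, 6.7]
gripper_width: 0.194
grasp_force: 39.0
```

Request:
{"method": "apply_moves", "body": {"deltas": [[1,[0,0.001,0.002],0.015],[1,[0,0.002,0.005],0.032],[1,[0.001,0.004,0.008],0.05],[1,[0.001,0.005,0.011],0.067],[1,[0.002,0.006,0.013],0.084],[1,[0.002,0.007,0.015],0.1],[1,[0.002,0.007,0.015],0.1]]}}

```text
t: 4.25
eef_pos: [0.5122, -0.2699, 0.1514]
tool_rot: [0.002, 0.963, 0.269, 0.001]
contact_force: [2.5, -3.5, 3.1]
gripper_width: 0.186
grasp_force: 38.9
```

Request:
{"method": "apply_moves", "body": {"deltas": [[1,[0.001,0.001,0.002],0.015],[1,[0.002,0.001,0.005],0.032],[1,[0.003,0.002,0.008],0.05],[1,[0.003,0.003,0.01],0.065],[1,[0.004,0.004,0.012],0.08],[1,[0.004,0.004,0.014],0.09],[1,[0.004,0.004,0.014],0.09]]}}

```text
t: 4.95
eef_pos: [0.5141, -0.2719, 0.1488]
tool_rot: [0.002, 1.0, -0.01, 0.003]
contact_force: [4.1, -8.5, -0.3]
gripper_width: 0.188
grasp_force: 40.4
```

Run:
```python
from station import bot
import numpy as np
from h import *
o=bot.get_obs();x=rot(o)[:,0];print(o['t'],o['torque'],o['contact_force'],np.degrees(np.arctan2(x[1],x[0])),o['q'][6])
```

```text
4.95 [-1.60590523 -0.95170257  0.05105106] [ 4.12782717 -8.50784617 -0.26027379] -1.1419452152901373 -1.2298081963135497
```

Request:
{"method": "apply_moves", "body": {"deltas": [[1,[0,0.004,0.002],0.01],[1,[0.001,0.006,0.003],0.02],[1,[0.001,0.006,0.003],0.028],[1,[0.001,0.006,0.003],0.028]]}}

```text
t: 5.35
eef_pos: [0.5143, -0.2726, 0.148]
tool_rot: [0.002, 0.995, -0.097, 0.003]
contact_force: [4.1, -8.1, -1.1]
gripper_width: 0.184
grasp_force: 45.2
```

Run:
```python
from station import bot
import numpy as np
from h import *
o=bot.get_obs();x=rot(o)[:,0];print(o['t'],o['torque'],o['contact_force'],np.degrees(np.arctan2(x[1],x[0])),o['q'][6])
```

```text
5.35 [-1.49545849 -0.92414771  0.42564014] [ 4.12212408 -8.09523626 -1.12410341] -11.115317180992308 -1.384041743147304
```

Request:
{"method": "apply_moves", "body": {"deltas": [[1,[0,0.002,0.001],0.008],[1,[0,0.002,0.001],0.012],[1,[0,0.002,0.001],0.012]]}}

```text
t: 5.65
eef_pos: [0.5138, -0.2727, 0.1481]
tool_rot: [0.002, 0.991, -0.133, 0.002]
contact_force: [2.9, -5.6, 3.3]
gripper_width: 0.183
grasp_force: 78.3
```

Run:
```python
from station import bot
import numpy as np, cv2
from h import *
o=bot.get_obs();x=rot(o)[:,0];print(o['t'],o['torque'],o['contact_force'],np.degrees(np.arctan2(x[1],x[0])),o['gripper_width'])
```

```text
5.65 [-1.57400619 -0.19986023  1.25232706] [ 2.88617242 -5.59609802  3.31717403] -15.236419986469333 0.1832236121329823
```

The moment rose sharply, so the handle is on its stop. I'll relax the turn, open the fingers and rise.

Request:
{"method": "apply_moves", "body": {"deltas": [[1,[0,0,0],-0.01],[0,[0,0,0],-0.01],[0,[0,0,0],-0.01],[0,[0,0,0],-0.01],[0,[0,0,0],-0.01],[0,[0,0,0],-0.01],[0,[0,0,-0.15],-0.01],[0,[0,0,-0.35],-0.01],[0,[0,0,-0.55],-0.01],[0,[0,0,-0.65],-0.01],[0,[0,0,-0.65],-0.01]]}}

```text
t: 6.75
eef_pos: [0.514, -0.2712, 0.2804]
tool_rot: [0.001, 0.995, -0.104, 0.003]
contact_force: [0.6, 0.3, -0.8]
gripper_width: 0.996
grasp_force: 0.0
```

Run:
```python
from station import bot
import cv2
from h import *
o=bot.get_obs();print(o['t'],o['eef_pos'])
w=bot.read_camera("wrist");cv2.imwrite("pics/w1.png",w["color"][:,:,::-1])
```

```text
6.75 [ 0.51398338 -0.271158    0.28044931]
```

View pics/w1.png

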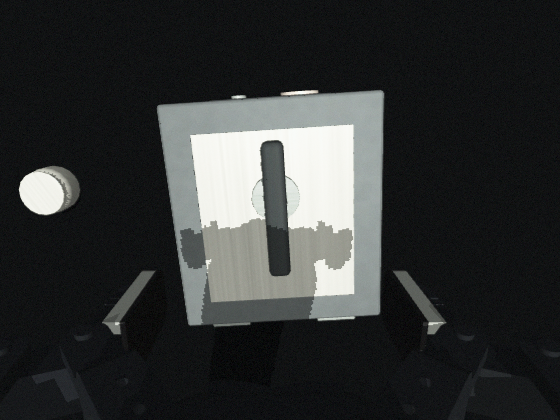

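The wrist picture shows the bar released, from (272,142) to (280,275). It lies front to back along the box sides, and the gripper is clear.

```bash
python3 -c "
from station import bot
print(bot.hand_in())"
```

```text
the job is handed in; nothing more can be done
None
```

I turned the loose box's T-handle clockwise to its stop (turning moment rose to about 1.25 N m), then released it with the gripper clear. I left the latched box alone and handed the job in; no verdict came back.

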